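# Fish the dropped ticket holder out from beside the counter scale

## Task

A steel price-ticket holder has dropped into the narrow gap between the butcher block and the counter scale. Take the bent rod from its rack, reach in behind the holder with it and draw the holder all the way out of the gap onto the open counter just in front, without touching the holder with the fingers. Then put the bent rod back on its rack, level as it was.

Things in the scene. Friction and masses are not known exactly. Their poses are not given: they have to be found in the camera images.
- hook: Bent rod: wooden handle 110 long, 22 wide, 22 high, short steel knob behind, 6 mm steel rod ahead, bent straight down. Origin: handle centre (grip here, fingers across; balanced under 20 mm ahead); x along the handle to the bend, z up. Leg axis 100 mm ahead (+x), its end 140 mm below the origin. 0.17 kg. Starts level and loose on the rack. A straight corer with a like handle is a bystander.
- rack: Fixed dark wooden rack that holds the bent rod. Origin: centre of its underside, on the counter; x along the resting handle. Two posts, 10 mm thick, 42 mm before and behind the centre; their tops, 154 mm up and 36 mm wide, carry the handle (its centre 165 mm above the counter) between cheeks that flare outwards, 16 mm high. Between the posts there is free room for fingers, from above.
- holder: Dropped price-ticket holder: plain steel foot 48 long (x), 20 wide (y), 18 high, upright double clip in its middle, 38 mm high in all, 0.12 kg. Origin: centre of its underside, z up. It stands on the counter in the gap, lengthwise, its centre 70 to 90 mm in from the mouth. Like holders standing elsewhere on the counter are bystanders.
- mouth (a point): Gap's mouth at counter level, midway between its walls; x points level into the gap, away from the robot, z up. Gap 36 mm wide, 260 long, open at both ends and above. Left (+y) wall: fixed butcher block 45 mm high, 120 wide, a small cheese on it to 67 mm high. Right: fixed scale 82 mm high at its plate, a cheese to 118 mm over 160 mm off the gap. The counter is clear 100 mm in front of the mouth.

How it is judged (in metres and radians):
On the way, in this order (a step that is already met when the one before it is completed fails the run):
1. the bent rod touches the holder inside the gap (contact force between hook and holder above 0.03 N and x of holder in the frame of mouth above 0.02 m).
2. the holder is out of the gap (x of holder in the frame of mouth below -0.022 m), for 0.2 s.
At the end, for the whole second after the job is handed in: The holder rests on the counter before the gap, its centre 22 to 250 mm from the mouth, within 150 mm either side of the gap's line; the bent rod rests on its rack, within 25 mm lengthwise, 20 mm sideways and 10 mm in height of the resting place, level within 10 degrees (x of holder in the frame of mouth between -0.25 and -0.022 m and y of holder in the frame of mouth between -0.15 and 0.15 m and height (world z) of holder below 0.03 m and angle between hook's own z axis and vertical below 0.17 rad and linear speed of each of hook, holder below 0.02 m/s and x of hook in the frame of rack between -0.025 and 0.025 m and y of hook in the frame of rack between -0.02 and 0.02 m and z of hook in the frame of rack between 0.155 and 0.175 m); the robot touches nothing.
It fails at once if the fingers touch the dropped holder (contact force between the fingers and holder above 0.5 N).
It also fails if it takes over 72 s, if anything falls off the work surface, if the arm or the gripper's body presses on something with over 40 N, if the wrist force passes 120 N, or if a joint passes its speed limit or range.

## Robot

A 6-joint arm with a two-finger parallel gripper is mounted at the origin on the work surface. World frame = base frame: x ahead of the robot, y to its left, z up, the work surface at z = 0. Lengths are in m, angles in degrees, forces in N, time in s.
With the tool pointing down it reaches from about 0.375 to 0.925 m from the base axis. Payload 5.7 kg.
Tool frame: the origin (TCP) lies midway between the tips of the shut fingers; the grasp point (between the pads) lies 19 mm behind it; y points along the fingers, x is the direction in which the jaws open and shut, and the axes are right-handed (so a half turn about y gives the same grasp; the last joint's range is limited). The gripper opens to 85 mm and grips with 20 to 120 N. Pads are 22 mm wide; open, the fingers measure 114 mm over their backs; the gripper's body (76 mm by 85 mm) begins 54 mm behind the grasp point. The pads swing forward as they close: fully open they stand 13 mm farther back than shut.
Start: joints at [69.723, 20.558, 86.54, -0, 72.909, -6.595], TCP at [0.142, 0.583, 0.231] pointing down, gripper open.
Joint ranges: [-170.27, 170.27], [-57.76, 135], [12.27, 136.19], [-55.21, 235.2], [11.17, 155.16], [-170.74, 170.74]. Speed limits (degrees/s): [136.94, 136.94, 180, 180, 180, 180].

## Interface

Orientations are given as [roll, pitch, yaw] about the fixed x, y, z axes, in that order (R = Rz(yaw) Ry(pitch) Rx(roll)).
In Python, from station import ctrl gives the robot as it stands. The module is installed in compiled form; this text tells all that it offers.
- The arm moves only by the tool arm_command, never from a script. Its argument "steps" is text: rows parted by semicolons, each of 6 numbers parted by spaces: the shift along the tool's x, y, z scaled (see below), then the turn, a rotation vector about the tool's x, y, z scaled (see below). In form: dx dy dz rx ry rz; .... A call has 1 to 20 rows; each row is the pose to reach, as a shift and turn from the pose commanded when the call began, along the tool's axes at that moment; what a row does not reach only later rows make up. The controller multiplies each number of a shift by 500 mm and each number of a turn by 0.5 rad. A row lasts 1/10 s, in which the tool goes at most 50 mm and 8.59 degrees, less where a joint would pass 70% of its speed; a pose out of reach is approached as far as the arm can. A call with a number of a shift or a turn outside -1 to 1 is refused whole. A call with a gripper value outside its range is refused whole. "jaw" is the opening, from 0 (shut) to 1 (fully open), set as the call begins (left out, the last holds). The fingers move at their own pace and stop on an object; "grip_force" is the grip in N (left out, the last holds). Time passes only in rows, so rows that repeat a pose let the fingers close. It gives the time, the measured TCP pose, the force and the opening at its end, in the units of the state.
- ctrl.sense(): the state, without advancing time (a new reading comes with each control period).
- ctrl.camera(name): name is "side" or "top"; returns a dict with "color" (384x512x3 uint8, red, green, blue), "fov_y" (degrees; the focal length in pixels is half the picture's height over the tangent of half this angle, whatever the lens; pixels are square), "cx", "cy" (the principal point, pixels), "dist_coeffs" ([k1, k2, p1, p2, k3] as OpenCV has them; the pictures are not rectified), "extrinsics" (4x4, takes a point from camera to world coordinates). Camera axes: x right, y up, looking along -z (the intrinsics and any distortion apply to the point x, -y, -z); pixel columns grow to the right and rows downward; lengths in m; the calibration is good to about 2 mm. A picture is of the moment at which its call begins. There is no depth.
- ctrl.finish_job(): hands the job in, once; it reports no verdict.
The state is a dict: "t": time; "qpos": joint angles; "joint_velocities": joint speeds; "effort": joint torques, N m; "ee_pos": TCP position; "ee_rot": TCP orientation; "force": force on the tool from outside, world axes, zero at the start; "wrist_torque": the same for the moment, N m; "width": finger opening in m.
Only numpy, scipy, OpenCV 4.12 (cv2) and the standard library are available. Lean on these libraries where they do the work, as an engineer would, in place of code of your own. Each camera call takes 0.05 s, during which the arm holds its last target.

## Working session

There is one attempt and no reset: what is moved stays moved. The work goes in short steps, Python scripts to look and compute and a tool call to move; the robot and the scene stay as the last step left them, time stands still between calls to the robot, and variables do not carry over. Pictures are saved under pics/ and viewed, and the job is handed in when it is done.

Besides the shell and the picture viewer there is one more tool, called after ">>>" as a command line: name --argument value ..., lists and objects as JSON in quotes. arm_command: Moves the arm, as the interface text tells. Its arguments: {"type":"object","properties":{"steps":{"type":"string"},"jaw":{"type":"number"},"grip_force":{"type":"number"}},"required":["steps"]}

```bash
mkdir -p pics
cat > h.py <<'E'
import numpy as np, cv2, pickle
from station import ctrl
def snap(n,tag):
    c=ctrl.camera(n); cv2.imwrite(f'pics/{tag}.png',c['color'][:,:,::-1]); pickle.dump(c,open(f'{tag}.pkl','wb')); return c
def K(c):
    f=c['color'].shape[0]/2/np.tan(np.radians(c['fov_y']/2)); return np.array([[f,0,c['cx']],[0,f,c['cy']],[0,0,1.]])
def ray(c,px):
    p=cv2.undistortPointsIter(np.array([[px]],float),K(c),np.array(c['dist_coeffs'],float),None,None,(3,100,1e-12))[0,0]
    E=np.array(c['extrinsics']); d=E[:3,:3]@np.array([p[0],-p[1],-1]); return E[:3,3],d/np.linalg.norm(d)
def onz(c,px,z):
    o,d=ray(c,px); return o+d*(z-o[2])/d[2]
def tri(c1,p1,c2,p2):
    o1,d1=ray(c1,p1);o2,d2=ray(c2,p2)
    A=np.stack([d1,-d2],1);s=np.linalg.lstsq(A,o2-o1,rcond=None)[0]
    a=o1+s[0]*d1;b=o2+s[1]*d2;return (a+b)/2,np.linalg.norm(a-b)
def proj(c,X):
    E=np.linalg.inv(np.array(c['extrinsics']));P=(E[:3,:3]@np.array(X).reshape(-1,3).T).T+E[:3,3]
    P=P*[1,-1,-1];return cv2.projectPoints(P,np.zeros(3),np.zeros(3),K(c),np.array(c['dist_coeffs'],float))[0][:,0]
E
python3 - <<'E'
from h import *
for n in('side','top'):
    c=snap(n,n+'0'); print(n,c['fov_y'],c['cx'],c['cy'],c['dist_coeffs'],np.round(c['extrinsics'],3))
print(ctrl.sense())
E
```

```text
side 54.166971849019546 252.43052358087624 192.22474175704158 [-0.10585503  0.          0.          0.          0.        ] [[-0.989  0.116 -0.087  0.482]
 [-0.145 -0.74   0.657  0.672]
 [ 0.011  0.662  0.749  0.714]
 [ 0.     0.     0.     1.   ]]
top 43.10435479540302 258.75698740374014 191.8620354609656 [0.04764524 0.         0.         0.         0.        ] [[-0.024  0.991 -0.134  0.405]
 [-1.    -0.023  0.011  0.145]
 [ 0.008  0.134  0.991  1.004]
 [ 0.     0.     0.     1.   ]]
{'t': 0.1, 'qpos': array([ 6.97232806e+01,  2.05941215e+01,  8.65934754e+01, -8.83027465e-04,
        7.29094555e+01, -6.59484242e+00]), 'joint_velocities': array([-0.02822003,  0.04518104, -0.24213273,  0.03409188, -0.09488785,
       -0.03298461]), 'effort': array([ 9.32909861e-04, -5.28639793e+01, -2.79352427e+01, -1.93512919e-04,
        4.96791603e-03, -1.37530154e-05]), 'ee_pos': array([0.14171403, 0.5823802 , 0.23052982]), 'ee_rot': array([-89.98969176,   0.09650702,  76.31839187]), 'force': array([-0.80410523,  0.45170032,  0.39300272]), 'wrist_torque': array([-0.03876897,  0.01010558, -0.0621742 ]), 'width': 0.08516927097328363}
```

```bash
python3 -c "
import cv2
for n in('side0','top0'):
    cv2.imwrite(f'pics/{n}b.png',cv2.resize(cv2.imread(f'pics/{n}.png'),(800,600),interpolation=cv2.INTER_CUBIC))"
```

```text
(no output)
```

View pics/side0b.png

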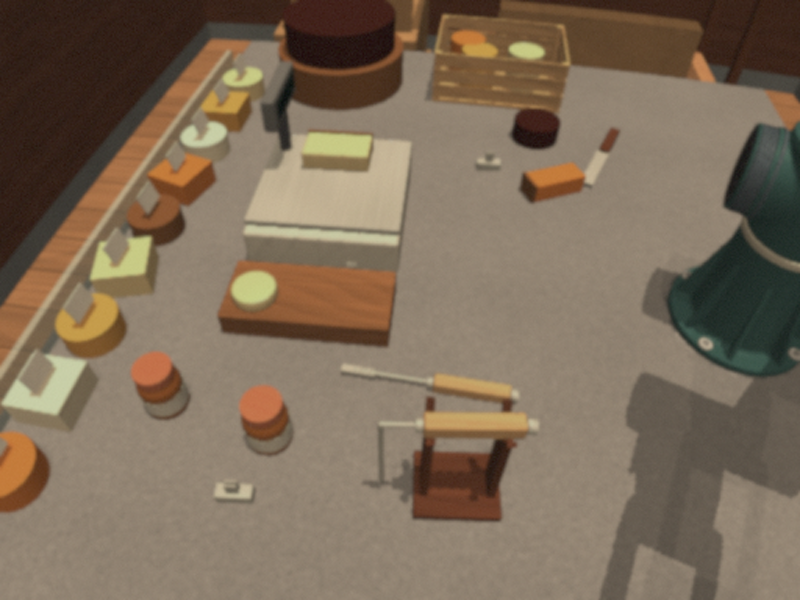

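View pics/top0b.png

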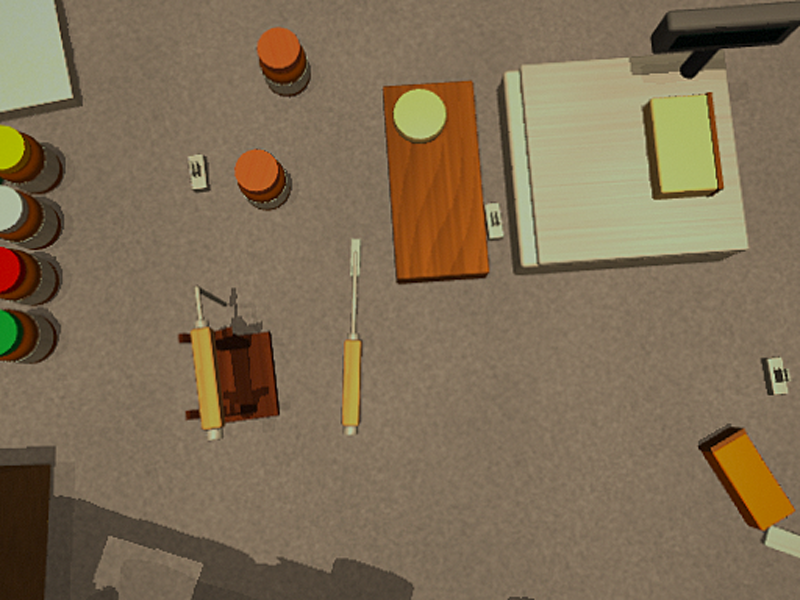

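```bash
python3 -c "
import cv2
t=cv2.imread('pics/top0.png');s=cv2.imread('pics/side0.png')
def z(i,x,y,w,h,k,n): cv2.imwrite('pics/'+n,cv2.resize(i[y:y+h,x:x+w],None,fx=k,fy=k,interpolation=cv2.INTER_CUBIC))
z(t,235,40,120,150,4,'z1.png')
z(t,105,175,90,110,5,'z2.png')
z(s,210,225,150,120,5,'z3.png')
z(s,130,140,140,90,5,'z4.png')
"
```

```text
(no output)
```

View pics/z1.png

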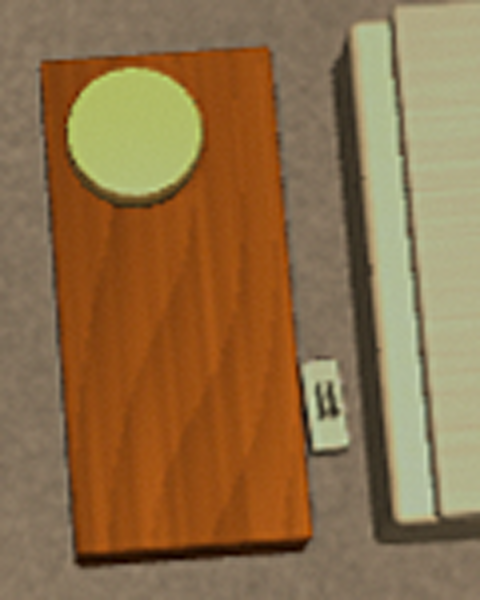

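View pics/z2.png

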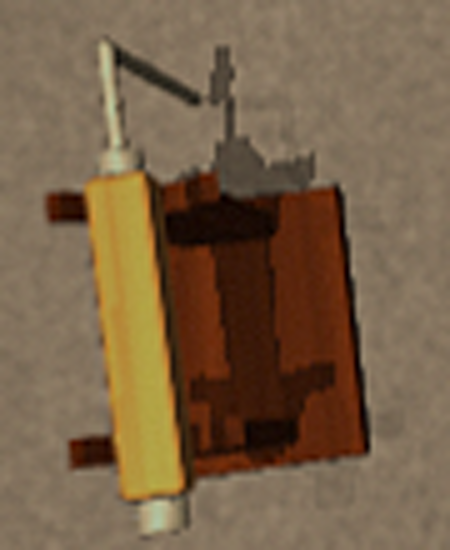

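View pics/z3.png

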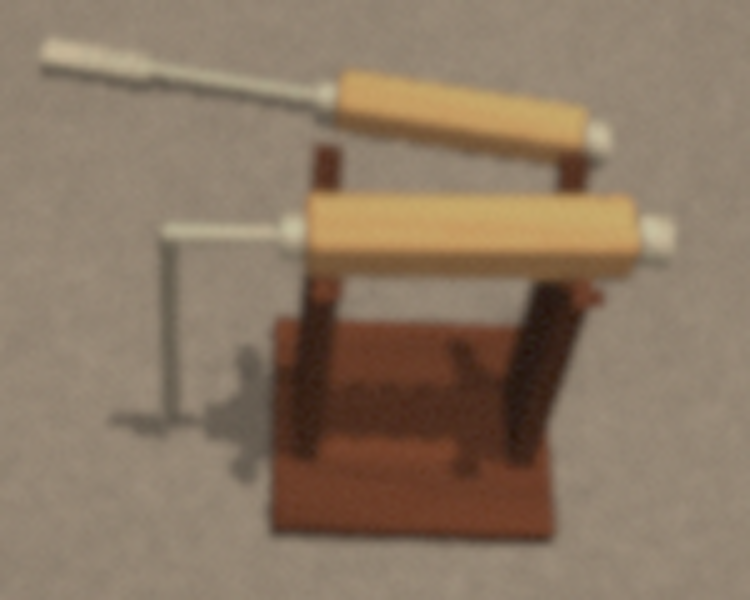

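View pics/z4.png

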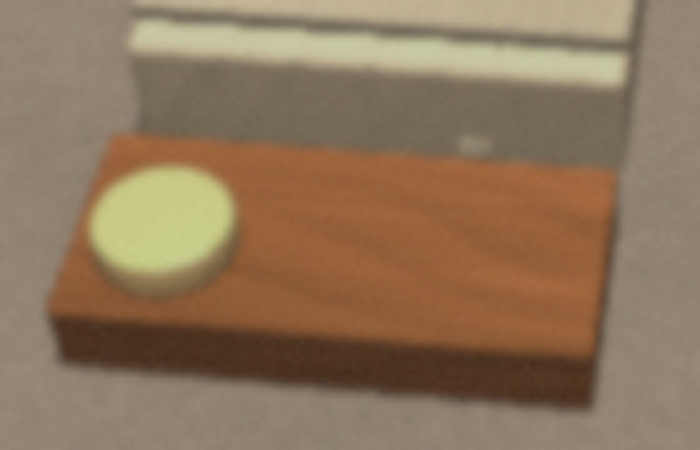

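```bash
cat > m.py <<'E'
from h import *
T=pickle.load(open('top0.pkl','rb'));S=pickle.load(open('side0.pkl','rb'))
u=lambda p,x,y,k:((p[0]+.5)/k-.5+x,(p[1]+.5)/k-.5+y)
z1=lambda p:u(p,235,40,4);z2=lambda p:u(p,105,175,5);z3=lambda p:u(p,210,225,5);z4=lambda p:u(p,130,140,5)
np.set_printoptions(precision=4,suppress=True)
print('HOOK')
for n,a,b in [('bend',(108,42),(163,232)),('legend',(197,100),(172,420)),('fN',(88,182),(305,248)),('rN',(122,498),(635,252)),('fF',(148,174),(308,193)),('rF',(187,490),(638,195)),('ferr',(122,160),(293,232)),('knobend',(165,530),(672,235))]:
    print(n,*tri(T,z2(a),S,z3(b)))
print('rackbase')
for a,b in [((340,186),(0,0)),((368,452),(0,0))]: print(onz(T,z2(a),0.01))
print('rack base side',[onz(S,z3(p),0.01) for p in[(278,322),(520,325),(274,530),(552,537)]])
print('BLOCK')
for n,a,b in [('nearL',(77,550),(592,355)),('nearR',(310,540),(615,170)),('farR',(268,48),(115,135)),('farL',(42,62),(52,317))]:
    print(n,*tri(T,z1(a),S,z4(b)),onz(T,z1(a),.045))
print('clip',*tri(T,z1((327,398)),S,z4((474,145))))
print('foot',[onz(T,z1(p),.018) for p in[(303,362),(340,360),(348,449),(312,452)]])
print('scale strip',*tri(T,z1((397,520)),S,z4((628,87))),*tri(T,z1((352,25)),S,z4((132,55))))
print('scale base', onz(T,z1((380,542)),0.0),onz(T,z1((337,60)),0))
E
python3 m.py
```

```text
HOOK
bend [0.5385 0.3654 0.1644] 0.001543357535935731
legend [0.5365 0.367  0.0209] 0.002200997441334973
fN [0.4901 0.3692 0.173 ] 0.0007384441836434853
rN [0.3835 0.3559 0.1741] 0.0008305885619437036
fF [0.4919 0.3489 0.1734] 9.53068640126961e-05
rF [0.3842 0.3345 0.1749] 0.0020028637132437025
ferr [0.4965 0.3597 0.166 ] 0.00259530110846785
knobend [0.3712 0.3434 0.167 ] 0.0015448702228597047
rackbase
[0.5022 0.311  0.01  ]
[0.3943 0.2997 0.01  ]
rack base side [array([0.5   , 0.3136, 0.01  ]), array([0.4013, 0.3006, 0.01  ]), array([0.4906, 0.4009, 0.01  ]), array([0.3848, 0.3888, 0.01  ])]
BLOCK
nearL [0.5631 0.1432 0.0454] 0.0023725111547825838 [0.5644 0.1431 0.045 ]
nearR [0.5675 0.0266 0.0465] 0.001917360777159157 [0.5668 0.0265 0.045 ]
farR [0.8243 0.0384 0.044 ] 0.0008872143623088702 [0.8244 0.0385 0.045 ]
farL [0.8194 0.1551 0.0395] 0.004475793571439383 [0.8194 0.1552 0.045 ]
clip [0.6413 0.0145 0.0405] 0.002018052532890872
foot [array([0.6652, 0.0232, 0.018 ]), array([0.6658, 0.0039, 0.018 ]), array([0.6185, 0.0017, 0.018 ]), array([0.6174, 0.0204, 0.018 ])]
scale strip [ 0.57   -0.0137  0.0662] 0.0042090879825712425 [ 0.8264 -0.0026  0.0622] 0.0029100865792133657
scale base [ 0.5724 -0.0156  0.    ] [ 0.8364 -0.0035  0.    ]
```

```bash
cat >> h.py <<'E'
from scipy.spatial.transform import Rotation as Ro
def plan(pos,yaw,prev=None):
    s=ctrl.sense() if prev is None else None
    p,r=(s['ee_pos'],s['ee_rot']) if prev is None else prev
    R=Ro.from_euler('xyz',r,degrees=True)
    T=Ro.from_euler('xyz',[-90,0,yaw],degrees=True)
    d=R.inv().apply(np.array(pos)-p)/.5; t=(R.inv()*T).as_rotvec()/.5
    print(np.round(d,4),np.round(t,4))
E
python3 -c "
from h import *
plan([.4375,.352,.25],97.2)"
```

```text
[-0.3078 -0.0385 -0.6838] [-0.001  -0.7289 -0.0033]
```

>>> arm_command --steps "-0.015 -0.01 -0.03 0 -0.04 0;-0.045 -0.02 -0.1 0 -0.11 0;-0.075 -0.038 -0.17 0 -0.18 0;-0.108 -0.038 -0.24 0 -0.256 0;-0.14 -0.038 -0.31 0 -0.33 0;-0.171 -0.038 -0.38 0 -0.405 0;-0.203 -0.038 -0.45 0 -0.48 0;-0.234 -0.038 -0.52 0 -0.555 0;-0.266 -0.038 -0.59 0 -0.63 0;-0.29 -0.038 -0.645 0 -0.69 0;-0.303 -0.038 -0.675 0 -0.72 0;-0.308 -0.038 -0.684 0 -0.729 0;-0.308 -0.038 -0.684 0 -0.729 0;-0.308 -0.038 -0.684 0 -0.729 0" --jaw 1

```text
t: 1.5
ee_pos: [0.4369, 0.3528, 0.25]
ee_rot: [-89.9, -0.0, 97.2]
force: [0.1, 0.6, 0.8]
width: 0.0851
```

```bash
python3 -c "
from h import *
s=ctrl.sense();print(s['ee_pos'],s['ee_rot'],s['force'])
for n in('side','top'):
    c=snap(n,n+'1');cv2.imwrite(f'pics/{n}1b.png',cv2.resize(c['color'][150:,60:400,::-1],None,fx=2,fy=2))
plan([.4375,.352,.147],97.2)"
```

```text
[0.43686595 0.35281341 0.25004615] [-8.99424035e+01 -2.89675293e-03  9.72049927e+01] [0.05577075 0.63433915 0.80895223]
[-0.0023  0.2064 -0.0012] [-0.0011  0.0021  0.0001]
```

View pics/side1b.png

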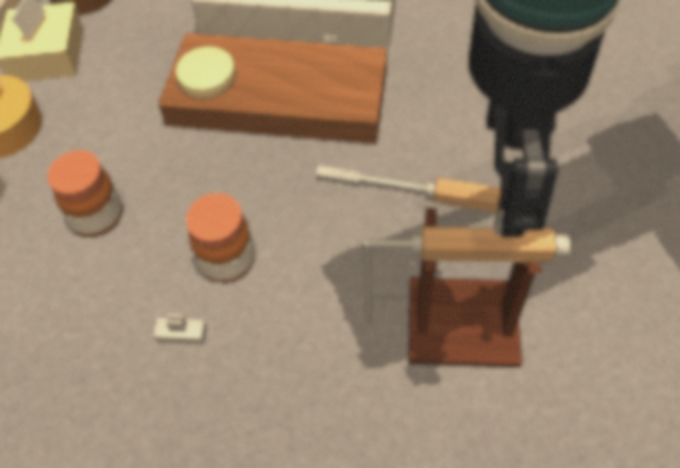

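View pics/top1b.png

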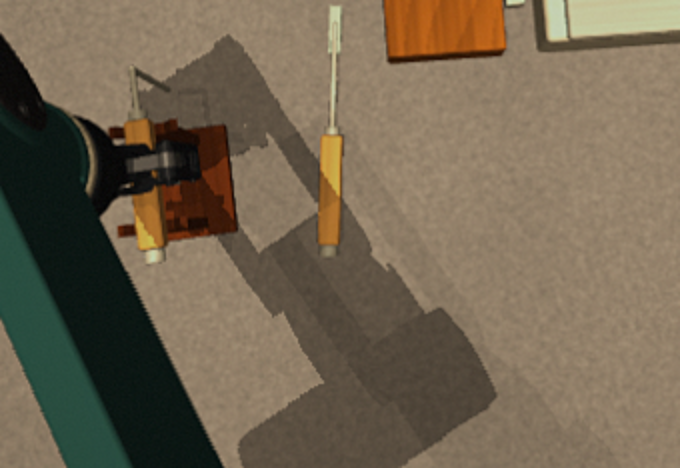

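>>> arm_command --steps "-0.002 0.03 -0.001 0 0 0;-0.002 0.07 -0.001 0 0 0;-0.002 0.11 -0.001 0 0 0;-0.002 0.15 -0.001 0 0 0;-0.002 0.18 -0.001 0 0 0;-0.002 0.2 -0.001 0 0 0;-0.002 0.206 -0.001 0 0 0;-0.002 0.206 -0.001 0 0 0;-0.002 0.206 -0.001 0 0 0"

```text
t: 2.5
ee_pos: [0.4388, 0.352, 0.148]
ee_rot: [-90.1, -0.0, 97.2]
force: [1.2, -1.1, 1.1]
width: 0.0853
```

```bash
python3 -c "
from h import *
s=ctrl.sense();print(s['ee_pos'],s['ee_rot'],s['force'])
c=snap('side','side2');cv2.imwrite(f'pics/side2b.png',cv2.resize(c['color'][200:,180:400,::-1],None,fx=3,fy=3))
c=snap('top','top2');cv2.imwrite(f'pics/top2b.png',cv2.resize(c['color'][150:,60:280,::-1],None,fx=3,fy=3))"
```

```text
[0.43877791 0.35195451 0.14804693] [-9.00658398e+01 -2.85316219e-02  9.72159029e+01] [ 1.18348177 -1.11419078  1.05243553]
```

View pics/side2b.png

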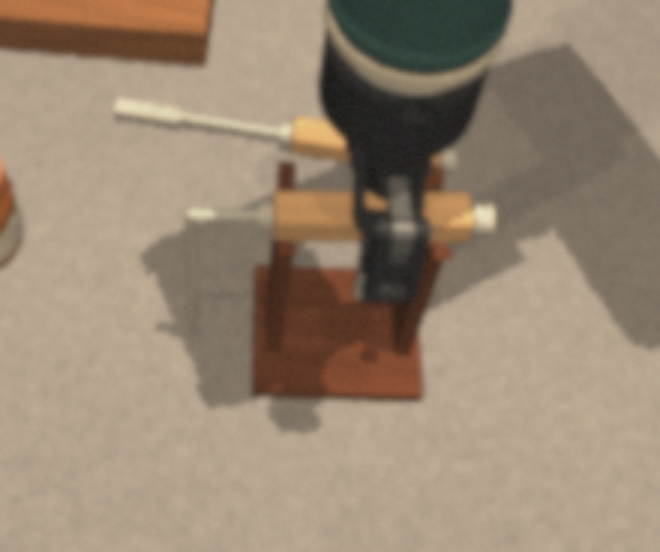

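View pics/top2b.png

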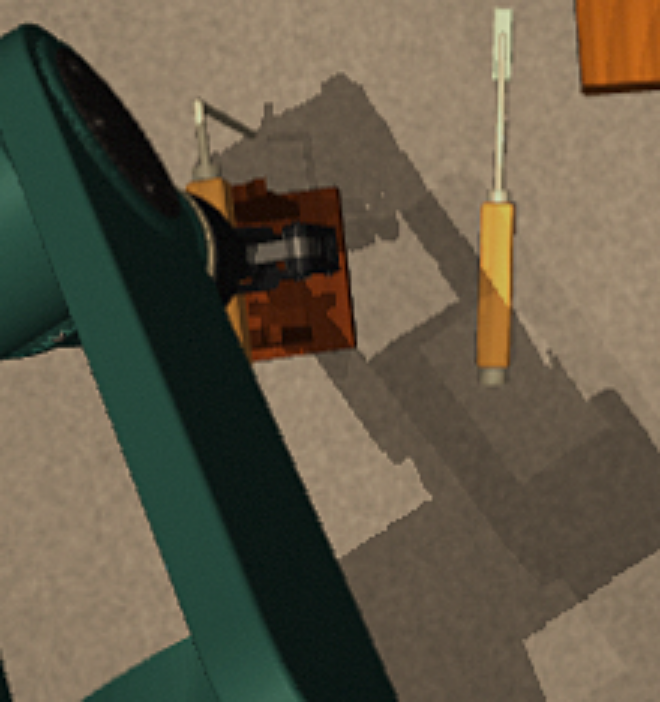

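>>> arm_command --steps "0 0 0 0 0 0;0 0 0 0 0 0;0 0 0 0 0 0;0 0 0 0 0 0;0 0 0 0 0 0;0 0 0 0 0 0;0 0 0 0 0 0;0 0 0 0 0 0;0 0 0 0 0 0;0 0 0 0 0 0" --jaw 0 --grip_force 60

```text
t: 3.6
ee_pos: [0.4386, 0.3516, 0.1475]
ee_rot: [-90.0, -0.0, 97.2]
force: [-1.0, 0.1, 4.3]
width: 0.0211
```

>>> arm_command --steps "0 -0.01 0 0 0 0;0 -0.03 0 0 0 0;0 -0.06 0 0 0 0;0 -0.1 0 0 0 0;0 -0.14 0 0 0 0;0 -0.18 0 0 0 0;0 -0.21 0 0 0 0;0 -0.23 0 0 0 0;0 -0.23 0 0 0 0;0 -0.23 0 0 0 0"

```text
t: 4.6
ee_pos: [0.438, 0.3513, 0.2619]
ee_rot: [-90.0, 0.0, 97.2]
force: [0.6, 0.2, -1.5]
width: 0.0215
```

```bash
python3 -c "
from h import *
s=ctrl.sense();print(s['ee_pos'],s['ee_rot'],s['force'],s['width'])
c=snap('side','side3');cv2.imwrite(f'pics/side3b.png',cv2.resize(c['color'][150:,150:400,::-1],None,fx=3,fy=3))
c=snap('top','top3');cv2.imwrite(f'pics/top3b.png',cv2.resize(c['color'][150:,60:280,::-1],None,fx=3,fy=3))"
```

```text
[0.43803676 0.35127511 0.2618815 ] [-8.99596639e+01  2.30800406e-02  9.72043808e+01] [ 0.57654904  0.18653748 -1.45243541] 0.021474626444217857
```

View pics/side3b.png

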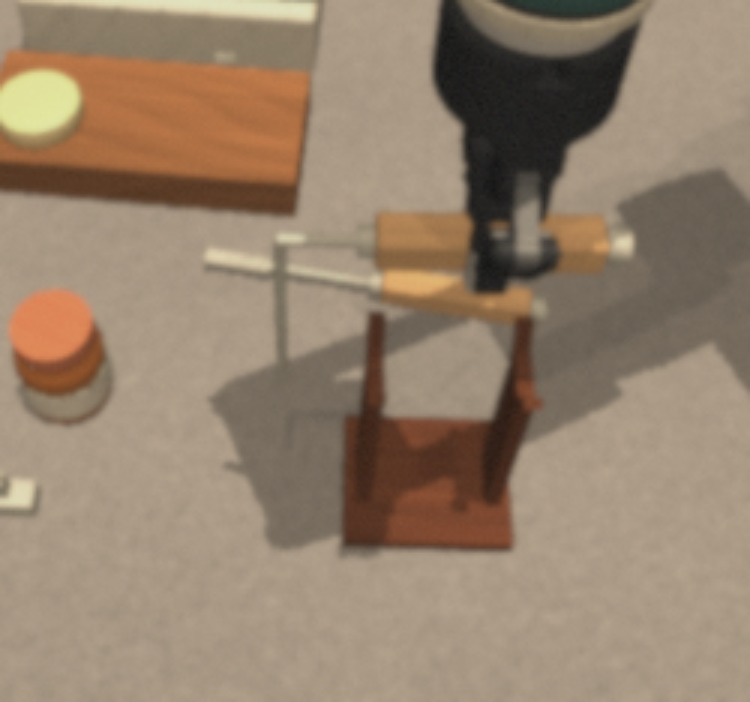

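View pics/top3b.png

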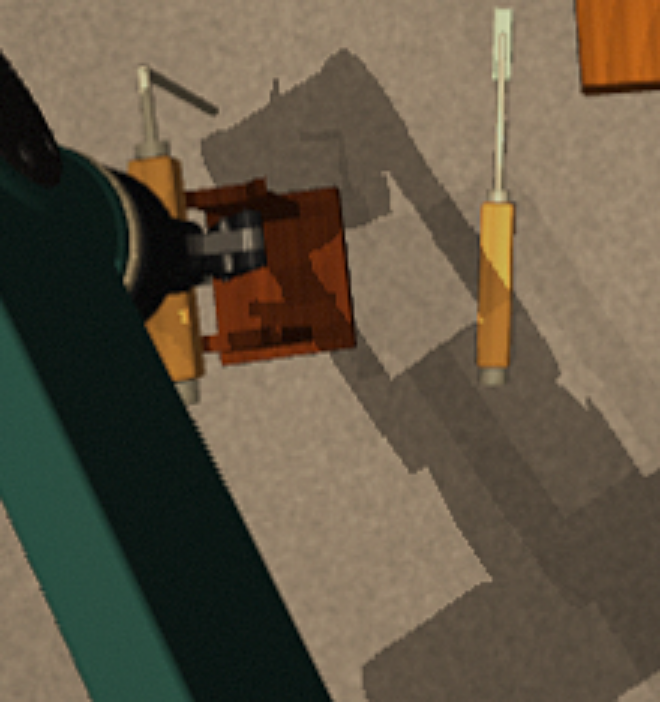

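```bash
python3 -c "
from h import *
T=pickle.load(open('top3.pkl','rb'));S=pickle.load(open('side3.pkl','rb'))
a=lambda p:((p[0]+.5)/3-.5+60,(p[1]+.5)/3-.5+150)
b=lambda p:((p[0]+.5)/3-.5+150,(p[1]+.5)/3-.5+150)
for n,p,q in[('bend',(143,70),(281,241)),('tip',(214,110),(283,365)),('knob',(195,392),(622,243)),('ferr',(154,147),(366,240))]: print(n,*tri(T,a(p),S,b(q)))
plan([.5,.15,.2619],92.65)
"
```

```text
bend [0.53607121 0.36360337 0.27845401] 0.0016265228361536986
tip [0.53530226 0.35970172 0.15363021] 0.0008399411952230045
knob [0.37490141 0.33713199 0.27435637] 0.004463091526291282
ferr [0.49659631 0.35738736 0.27922499] 0.0023358883187554226
[-0.4146 -0.001  -0.0731] [-0.0037  0.1589 -0.0021]
```

```bash
python3 -c "
from h import *
plan([.5836,.008,.265],92.65)
T=pickle.load(open('top0.pkl','rb'));print(onz(T,(166,109),.09),onz(T,(266,74),.067))
"
```

```text
[-0.7173 -0.0072 -0.2033] [-0.0037  0.1589 -0.0021]
[0.69420626 0.30993458 0.09      ] [0.76963073 0.11398984 0.067     ]
```

>>> arm_command --steps "-0.01 -0.001 -0.003 0 0 0;-0.03 -0.002 -0.009 0 0.01 0;-0.065 -0.003 -0.018 0 0.015 0;-0.11 -0.004 -0.031 0 0.025 0;-0.16 -0.005 -0.045 0 0.036 0;-0.215 -0.006 -0.061 0 0.048 0;-0.27 -0.007 -0.077 0 0.06 0;-0.33 -0.007 -0.094 0 0.073 0;-0.39 -0.007 -0.11 0 0.086 0;-0.45 -0.007 -0.128 0 0.1 0;-0.51 -0.007 -0.145 0 0.113 0;-0.565 -0.007 -0.16 0 0.125 0;-0.615 -0.007 -0.174 0 0.136 0;-0.655 -0.007 -0.186 0 0.145 0;-0.685 -0.007 -0.194 0 0.152 0;-0.705 -0.007 -0.2 0 0.156 0;-0.717 -0.007 -0.203 0 0.159 0;-0.717 -0.007 -0.203 0 0.159 0;-0.717 -0.007 -0.203 0 0.159 0;-0.717 -0.007 -0.203 0 0.159 0"

```text
t: 6.7
ee_pos: [0.5837, 0.0093, 0.2658]
ee_rot: [-90.0, -0.0, 92.7]
force: [0.4, -0.5, -2.0]
width: 0.021
```

```bash
python3 -c "
from h import *
s=ctrl.sense();print(s['ee_pos'],s['ee_rot'],s['force'],s['width'])
c=snap('side','side4');cv2.imwrite(f'pics/side4b.png',cv2.resize(c['color'][60:260,120:340,::-1],None,fx=3.5,fy=3))
c=snap('top','top4');cv2.imwrite(f'pics/top4b.png',cv2.resize(c['color'][20:220,220:440,::-1],None,fx=3,fy=3))"
```

```text
[0.5837052  0.00932513 0.26580723] [-8.99823377e+01 -1.24496874e-02  9.26974422e+01] [ 0.4177528  -0.50235934 -1.99727617] 0.02102799699484958
```

View pics/side4b.png

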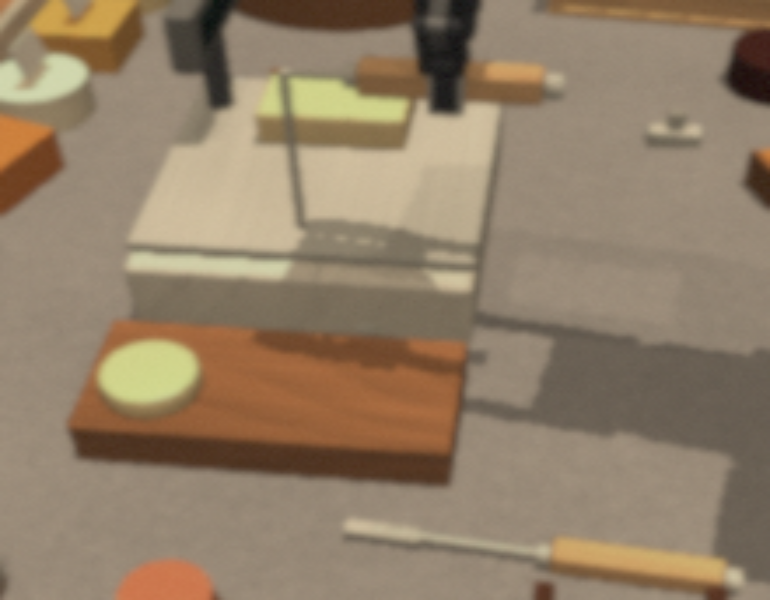

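View pics/top4b.png

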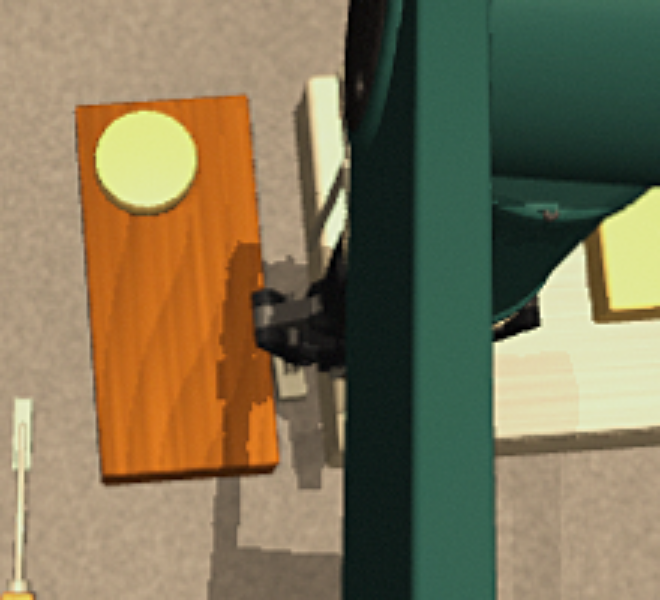

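```bash
python3 -c "
from h import *
T=pickle.load(open('top4.pkl','rb'));S=pickle.load(open('side4.pkl','rb'))
a=lambda p:((p[0]+.5)/3-.5+220,(p[1]+.5)/3-.5+20)
b=lambda p:((p[0]+.5)/3.5-.5+120,(p[1]+.5)/3-.5+60)
print('tip',*tri(T,a((317,230)),S,b((301,226))), 'bend side at y=.0125')
for q in[(285,72),(301,226)]:
  o,d=ray(S,b(q)); print(o+d*(.0125-o[1])/d[1])
c=T['color'][20:120,300:350,::-1]; cv2.imwrite('pics/t4z.png',cv2.resize(c,None,fx=6,fy=6,interpolation=cv2.INTER_CUBIC))
plan([.5836,.008,.265],92.65)
"
```

```text
tip [0.6893463  0.00895872 0.14255232] 0.01106472005419479 bend side at y=.0125
[0.68170435 0.0125     0.28281048]
[0.68299588 0.0125     0.14392862]
[-0.0025  0.0017  0.0005] [-0.0001  0.0018  0.0002]
```

View pics/t4z.png

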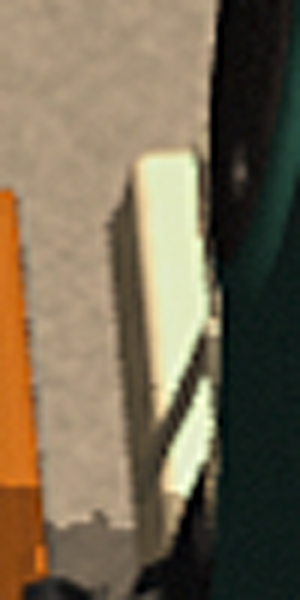

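```bash
python3 -c "
from h import *
T=pickle.load(open('top4.pkl','rb'))
for y in(.0085,.0135):
  P=proj(T,[[.682,y,.28],[.682,y,.21],[.682,y,.143]]);print(((P-[300,20]+.5)*6-.5))
"
```

```text
[[234.29988571 334.2656554 ]
 [191.76095547 426.85595601]
 [157.33107817 501.82439814]]
[[214.92621144 334.73854334]
 [174.03562296 427.28094993]
 [140.93872171 502.2126995 ]]
```

```bash
python3 -c "
from h import *
plan([.5838,.0065,.140],92.65)
"
```

```text
[-0.0055  0.2517  0.0003] [-0.0001  0.0018  0.0002]
```

>>> arm_command --steps "-0.003 0 0 0 0 0;-0.005 0.01 0 0 0 0;-0.005 0.03 0 0 0 0;-0.005 0.06 0 0 0 0;-0.005 0.09 0 0 0 0;-0.005 0.12 0 0 0 0;-0.005 0.15 0 0 0 0;-0.005 0.18 0 0 0 0;-0.005 0.205 0 0 0 0;-0.005 0.225 0 0 0 0;-0.005 0.24 0 0 0 0;-0.005 0.25 0 0 0 0;-0.005 0.25 0 0 0 0;-0.005 0.25 0 0 0 0"

```text
t: 8.2
ee_pos: [0.5845, 0.006, 0.1411]
ee_rot: [-90.0, 0.0, 92.6]
force: [-0.8, 0.5, -1.8]
width: 0.0215
```

```bash
python3 -c "
from h import *
s=ctrl.sense();print(s['ee_pos'],s['ee_rot'],s['force'],s['width'])
c=snap('side','side5');cv2.imwrite(f'pics/side5b.png',cv2.resize(c['color'][60:260,120:340,::-1],None,fx=3.5,fy=3))
c=snap('top','top5');cv2.imwrite(f'pics/top5b.png',cv2.resize(c['color'][20:220,220:440,::-1],None,fx=3,fy=3))
plan([.5838,.0065,.129],92.65)
"
```

```text
[0.58450718 0.00599462 0.14113318] [-9.00353988e+01  1.17744268e-02  9.26446923e+01] [-0.82351794  0.4851337  -1.77956942] 0.021450053751420946
[0.0011 0.0248 0.0017] [ 0.0023 -0.0001 -0.0006]
```

View pics/side5b.png

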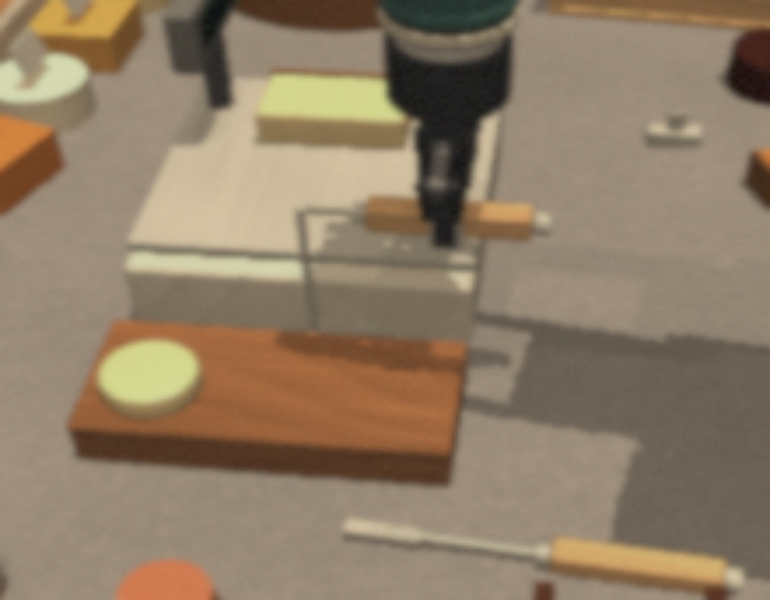

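View pics/top5b.png

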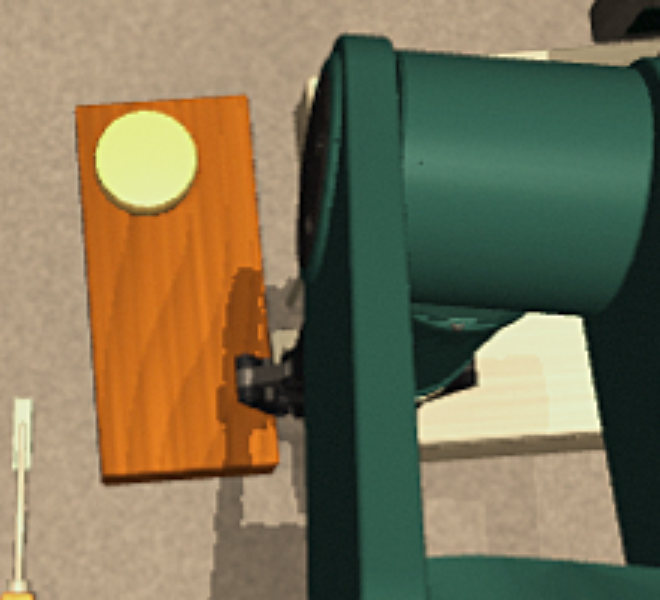

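>>> arm_command --steps "0 0.008 0 0 0 0;0 0.016 0 0 0 0;0 0.022 0 0 0 0;0 0.024 0 0 0 0;0 0.024 0 0 0 0;0 0.024 0 0 0 0"

```text
t: 8.9
ee_pos: [0.5842, 0.006, 0.1288]
ee_rot: [-90.0, 0.0, 92.6]
force: [0.4, 0.4, -1.5]
width: 0.0212
```

>>> arm_command --steps "0 0 0.004 0 0 0;0 0 0.01 0 0 0;0 0 0.018 0 0 0;0 0 0.026 0 0 0;0 0 0.034 0 0 0;0 0 0.042 0 0 0;0 0 0.05 0 0 0;0 0 0.058 0 0 0;0 0 0.066 0 0 0;0 0 0.074 0 0 0;0 0 0.08 0 0 0;0 0 0.08 0 0 0"

```text
t: 10.1
ee_pos: [0.5437, 0.0042, 0.1288]
ee_rot: [-90.0, 0.0, 92.6]
force: [-0.9, -0.4, -1.2]
width: 0.0209
```

```bash
python3 -c "
from h import *
s=ctrl.sense();print(s['ee_pos'],s['ee_rot'],s['force'],s['wrist_torque'],s['width'])
c=snap('side','side6');cv2.imwrite(f'pics/side6b.png',cv2.resize(c['color'][60:260,120:340,::-1],None,fx=3.5,fy=3))
c=snap('top','top6');cv2.imwrite(f'pics/top6b.png',cv2.resize(c['color'][70:220,220:370,::-1],None,fx=4,fy=4))
"
```

```text
[0.54366592 0.00419942 0.12882497] [-8.99752757e+01  2.56758899e-03  9.26466604e+01] [-0.89122808 -0.44232172 -1.17999918] [-0.01775842 -0.05911131  0.06472918] 0.02088317996029868
```

View pics/side6b.png

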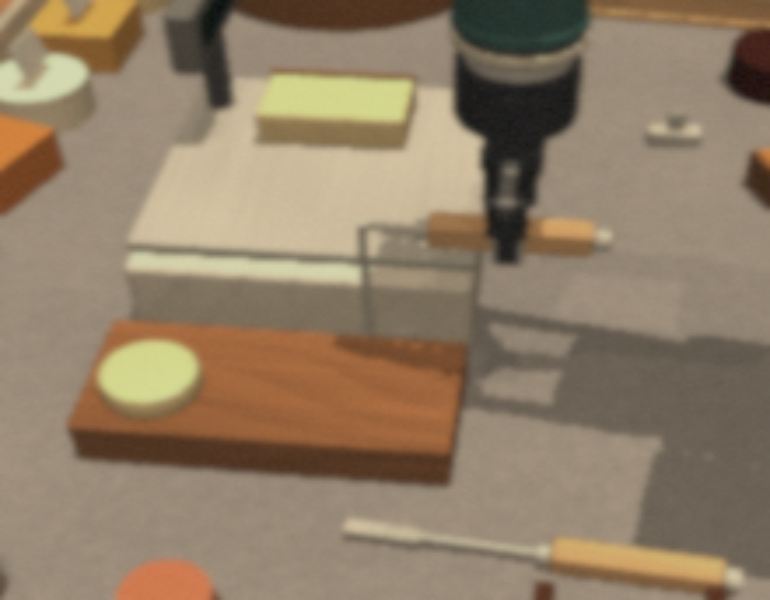

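View pics/top6b.png

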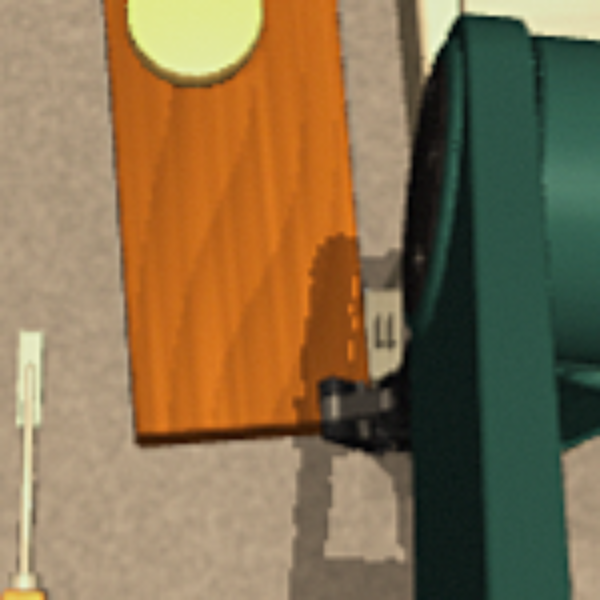

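```bash
python3 -c "
from h import *
T=pickle.load(open('top6.pkl','rb'))
a=lambda p:((p[0]+.5)/4-.5+220,(p[1]+.5)/4-.5+70)
print(onz(T,a((384,332)),.038),onz(T,a((366,290)),.018),onz(T,a((398,288)),.018))"
```

```text
[0.61295644 0.01680118 0.038     ] [0.63968558 0.02261941 0.018     ] [0.64035038 0.00598588 0.018     ]
```

>>> arm_command --steps "0 0 0.006 0 0 0;0 0 0.015 0 0 0;0 0 0.027 0 0 0;0 0 0.04 0 0 0;0 0 0.053 0 0 0;0 0 0.066 0 0 0;0 0 0.079 0 0 0;0 0 0.092 0 0 0;0 0 0.105 0 0 0;0 0 0.118 0 0 0;0 0 0.13 0 0 0;0 0 0.142 0 0 0;0 0 0.154 0 0 0;0 0 0.166 0 0 0;0 0 0.178 0 0 0;0 0 0.19 0 0 0;0 0 0.202 0 0 0;0 0 0.211 0 0 0;0 0 0.217 0 0 0;0 0 0.22 0 0 0"

```text
t: 12.2
ee_pos: [0.4339, -0.0009, 0.1288]
ee_rot: [-90.0, 0.0, 92.6]
force: [-0.4, -0.3, -2.3]
width: 0.021
```

```bash
python3 -c "
from h import *
s=ctrl.sense();print(s['ee_pos'],s['ee_rot'],s['force'],s['wrist_torque'],s['width'])
c=snap('side','side7');cv2.imwrite(f'pics/side7b.png',cv2.resize(c['color'][60:260,120:340,::-1],None,fx=3.5,fy=3))
c=snap('top','top7');cv2.imwrite(f'pics/top7b.png',cv2.resize(c['color'][120:270,220:370,::-1],None,fx=4,fy=4))
"
```

```text
[ 0.43391064 -0.00087807  0.12879557] [-8.99825480e+01  2.74915937e-03  9.26455234e+01] [-0.43918386 -0.26339161 -2.29665956] [-0.08200407 -0.04563795 -0.01813787] 0.021020413193935786
```

View pics/side7b.png

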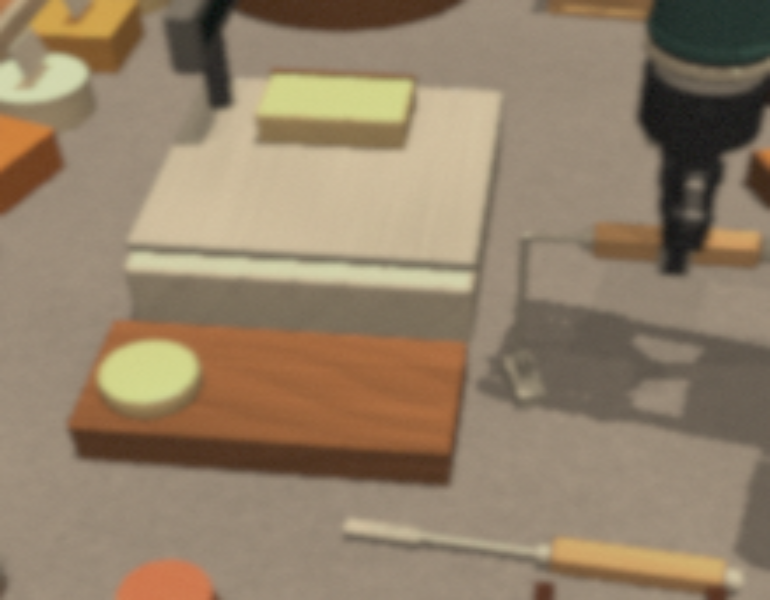

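View pics/top7b.png

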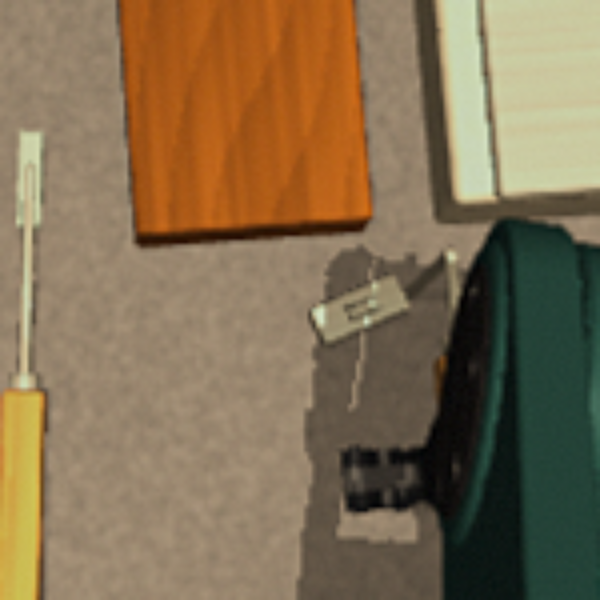

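```bash
python3 -c "
from h import *
T=pickle.load(open('top7.pkl','rb'));S=pickle.load(open('side7.pkl','rb'))
a=lambda p:((p[0]+.5)/4-.5+220,(p[1]+.5)/4-.5+120)
b=lambda p:((p[0]+.5)/3.5-.5+120,(p[1]+.5)/3-.5+60)
print(onz(T,a((360,309)),.018),onz(T,a((362,305)),.038),tri(T,a((362,305)),S,b((520,362))))
print(onz(T,a((411,300)),0.006),[onz(T,a(p),.018) for p in[(311,316),(325,342),(411,297),(396,277)]])
print('block near',onz(T,a((371,218)),.045),onz(T,a((137,232)),.045),onz(T,a((437,217)),0))"
```

```text
[0.52532677 0.03008917 0.018     ] [0.52487997 0.03133136 0.038     ] (array([0.52695297, 0.03060691, 0.03281924]), np.float64(0.0028445480588810933))
[0.53086519 0.0021292  0.006     ] [array([0.52231211, 0.05525607, 0.018     ]), array([0.50879625, 0.0485891 , 0.018     ]), array([0.53089783, 0.00377642, 0.018     ]), array([0.54140408, 0.01102038, 0.018     ])]
block near [0.56775355 0.02596136 0.045     ] [0.5633973  0.14316875 0.045     ] [ 0.5751059  -0.01416543  0.        ]
```

>>> arm_command --steps "-0.01 0 0 0 0 0;-0.02 0 0 0 0 0;-0.02 -0.01 0 0 0 0;-0.02 -0.04 0 0 0 0;-0.02 -0.08 0 0 0 0;-0.02 -0.12 0 0 0 0;-0.02 -0.16 0 0 0 0;-0.02 -0.2 0 0 0 0;-0.02 -0.24 0 0 0 0;-0.02 -0.265 0 0 0 0;-0.02 -0.275 0 0 0 0;-0.02 -0.275 0 0 0 0;-0.02 -0.275 0 0 0 0"

```text
t: 13.6
ee_pos: [0.4343, -0.0108, 0.2657]
ee_rot: [-89.9, -0.0, 92.6]
force: [0.3, -0.5, -2.0]
width: 0.0209
```

```bash
python3 -c "
from h import *
s=ctrl.sense();print(s['ee_pos'],s['ee_rot'],s['force'],s['width'])
plan([.4386,.3516,.265],97.2)
"
```

```text
[ 0.43428559 -0.01080732  0.26573751] [-8.99376426e+01 -9.84585017e-03  9.26400996e+01] [ 0.28656063 -0.45938385 -2.04511297] 0.020934555256797934
[ 0.7236  0.0016 -0.042 ] [-0.0022 -0.1592  0.0004]
```

>>> arm_command --steps "0.01 0 0 0 0 0;0.03 0 -0.002 0 -0.006 0;0.065 0 -0.004 0 -0.014 0;0.11 0 -0.006 0 -0.024 0;0.16 0 -0.009 0 -0.035 0;0.215 0 -0.012 0 -0.047 0;0.27 0.001 -0.016 0 -0.06 0;0.33 0.001 -0.019 0 -0.073 0;0.39 0.001 -0.023 0 -0.086 0;0.45 0.001 -0.026 0 -0.1 0;0.51 0.001 -0.03 0 -0.112 0;0.565 0.001 -0.033 0 -0.124 0;0.615 0.001 -0.036 0 -0.135 0;0.655 0.001 -0.038 0 -0.144 0;0.688 0.001 -0.04 0 -0.151 0;0.71 0.001 -0.041 0 -0.156 0;0.724 0.001 -0.042 0 -0.159 0;0.724 0.001 -0.042 0 -0.159 0;0.724 0.001 -0.042 0 -0.159 0;0.724 0.001 -0.042 0 -0.159 0"

```text
t: 15.6
ee_pos: [0.4391, 0.3509, 0.2658]
ee_rot: [-90.0, 0.0, 97.2]
force: [0.8, 1.0, -1.5]
width: 0.0214
```

```bash
python3 -c "
from h import *
s=ctrl.sense();print(s['ee_pos'],s['ee_rot'],s['force'],s['width'])
c=snap('side','side8');cv2.imwrite(f'pics/side8b.png',cv2.resize(c['color'][150:,150:400,::-1],None,fx=3,fy=3))
c=snap('top','top8');cv2.imwrite(f'pics/top8b.png',cv2.resize(c['color'][150:,60:280,::-1],None,fx=3,fy=3))
plan([.4386,.3516,.165],97.2)"
```

```text
[0.43907182 0.35094216 0.26580972] [-8.99869468e+01  2.83097878e-02  9.71574068e+01] [ 0.75911681  1.02104552 -1.46378702] 0.021392706267202747
[0.0013 0.2017 0.0009] [-0.0002 -0.0016 -0.0005]
```

View pics/side8b.png

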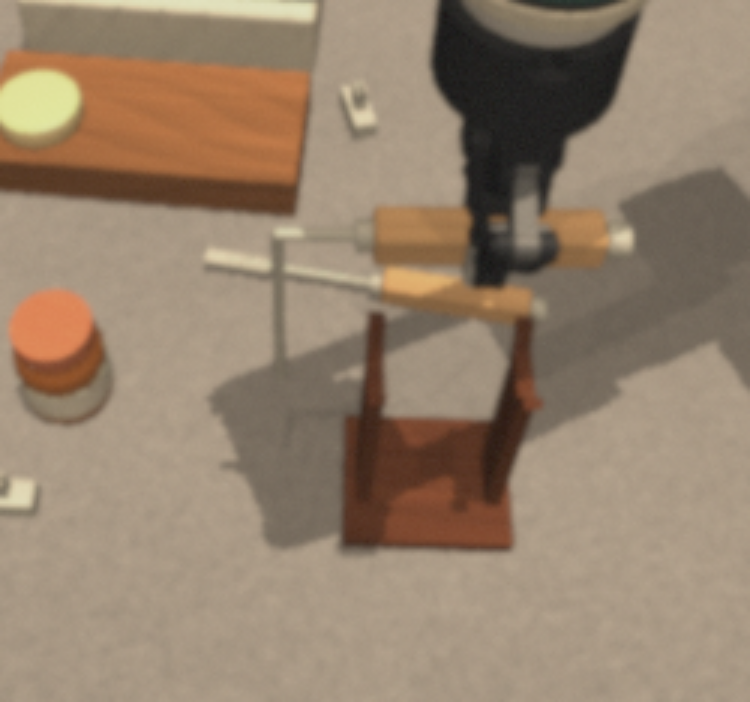

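View pics/top8b.png

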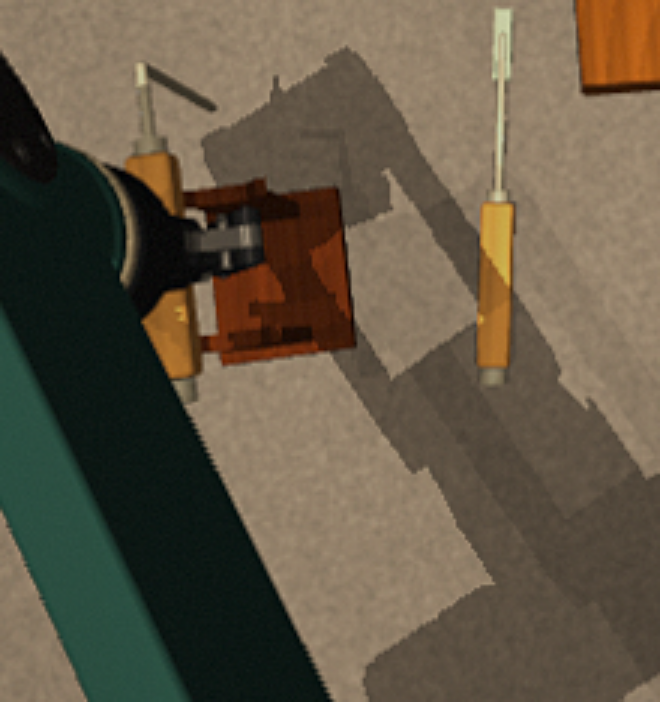

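>>> arm_command --steps "0.001 0.01 0 0 0 0;0.001 0.04 0 0 0 0;0.001 0.08 0 0 0 0;0.001 0.12 0 0 0 0;0.001 0.155 0 0 0 0;0.001 0.18 0 0 0 0;0.001 0.194 0 0 0 0;0.001 0.205 0 0 0 0;0.001 0.215 0 0 0 0;0.001 0.224 0 0 0 0;0.001 0.231 0 0 0 0;0.001 0.235 0 0 0 0;0.001 0.235 0 0 0 0;0.001 0.235 0 0 0 0"

```text
t: 17.1
ee_pos: [0.4391, 0.3523, 0.1485]
ee_rot: [-90.0, -0.0, 97.2]
force: [-0.8, -0.5, -1.8]
width: 0.021
```

```bash
python3 -c "
from h import *
s=ctrl.sense();print(s['ee_pos'],s['ee_rot'],s['force'],s['wrist_torque'],s['width'])
c=snap('side','side9');cv2.imwrite(f'pics/side9b.png',cv2.resize(c['color'][200:,180:400,::-1],None,fx=3,fy=3))
c=snap('top','top9');cv2.imwrite(f'pics/top9b.png',cv2.resize(c['color'][150:,60:280,::-1],None,fx=3,fy=3))"
```

```text
[0.43914018 0.35228492 0.14848081] [-9.00179590e+01 -3.25388742e-03  9.72036722e+01] [-0.84893975 -0.50966515 -1.82671967] [-0.02557418  0.01562975  0.00877395] 0.020982260551809438
```

View pics/side9b.png

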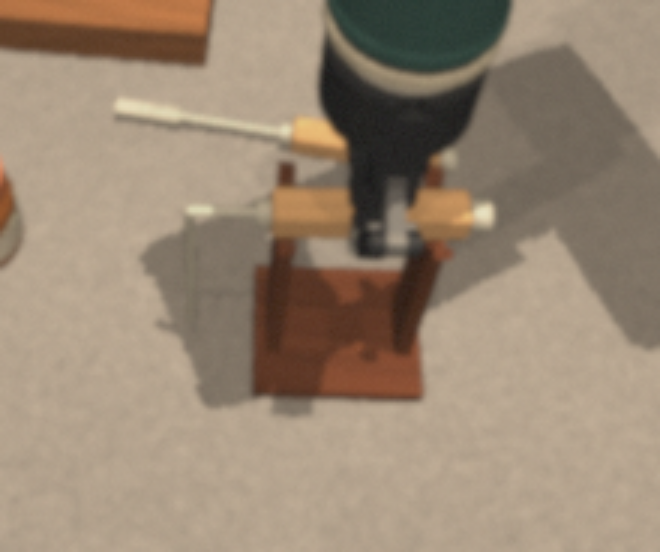

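View pics/top9b.png

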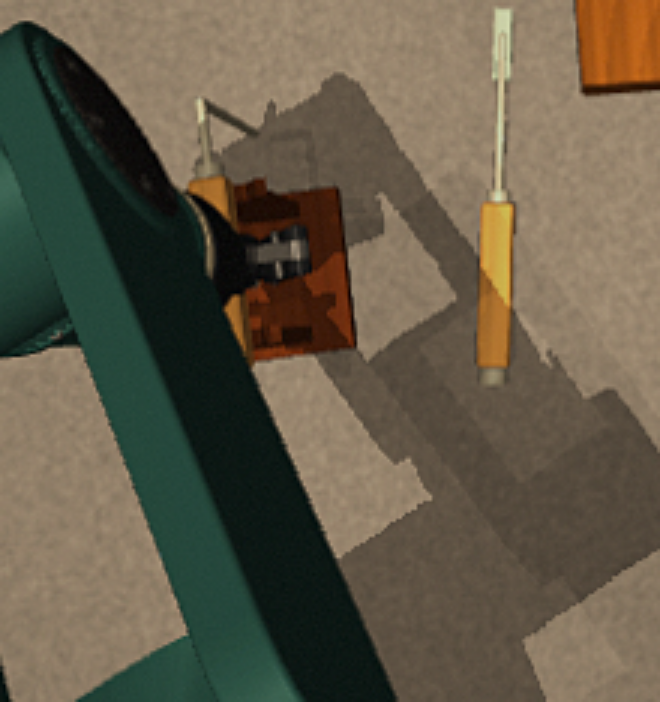

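>>> arm_command --steps "0 0.001 0 0 0 0;0 0.002 0 0 0 0;0 0.003 0 0 0 0;0 0.003 0 0 0 0;0 0.003 0 0 0 0"

```text
t: 17.7
ee_pos: [0.4391, 0.3523, 0.1475]
ee_rot: [-90.0, -0.0, 97.2]
force: [-1.6, -0.9, 6.6]
width: 0.0211
```

>>> arm_command --steps "0 0 0 0 0 0;0 0 0 0 0 0;0 0 0 0 0 0;0 0 0 0 0 0;0 0 0 0 0 0;0 0 0 0 0 0;0 0 0 0 0 0;0 0 0 0 0 0;0 -0.01 0 0 0 0;0 -0.03 0 0 0 0;0 -0.06 0 0 0 0;0 -0.1 0 0 0 0;0 -0.15 0 0 0 0;0 -0.2 0 0 0 0;0 -0.25 0 0 0 0;0 -0.28 0 0 0 0;0 -0.28 0 0 0 0;0 -0.28 0 0 0 0" --jaw 1

```text
t: 19.5
ee_pos: [0.439, 0.3522, 0.2871]
ee_rot: [-90.0, -0.0, 97.2]
force: [-0.1, -0.3, -0.3]
width: 0.0856
```

```bash
python3 -c "
from h import *
s=ctrl.sense();print(s['t'],s['ee_pos'],s['force'],s['width'])
c=snap('side','side10');cv2.imwrite(f'pics/side10b.png',cv2.resize(c['color'][225:345,210:360,::-1],None,fx=5,fy=5,interpolation=cv2.INTER_CUBIC))
c=snap('top','top10');cv2.imwrite(f'pics/top10b.png',cv2.resize(c['color'][110:260,105:330,::-1],None,fx=3.5,fy=3.5))"
```

```text
19.5 [0.43895869 0.35220317 0.28710542] [-0.10278302 -0.25568869 -0.3222973 ] 0.08564283757334322
```

View pics/side10b.png

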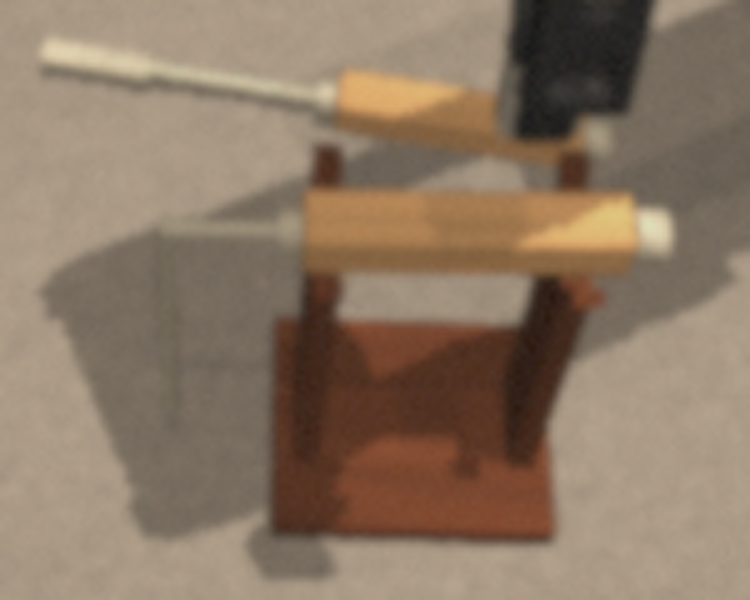

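View pics/top10b.png

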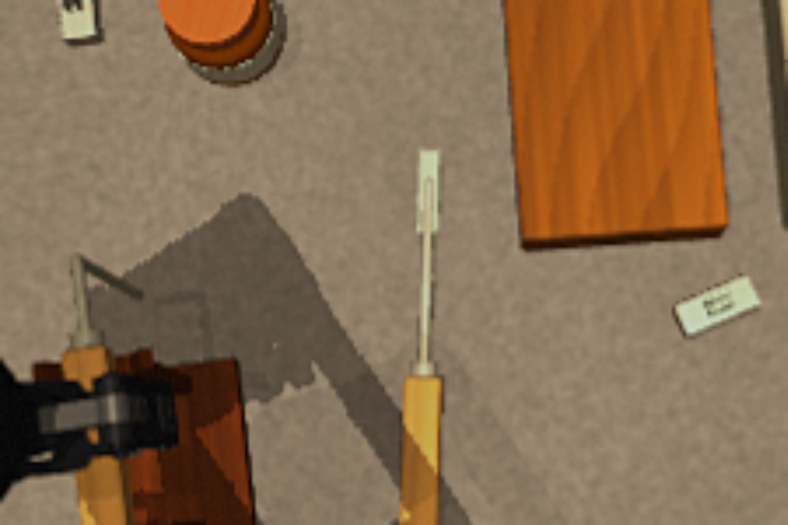

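```bash
python3 -c "
from h import *
T=pickle.load(open('top10.pkl','rb'));S=pickle.load(open('side10.pkl','rb'))
print(onz(T,(717.5/3.5-.5+105,306.5/3.5-.5+110),.02))
b=lambda p:((p[0]+.5)/5-.5+210,(p[1]+.5)/5-.5+225)
a=lambda p:((p[0]+.5)/3.5-.5+105,(p[1]+.5)/3.5-.5+110)
print(tri(T,a((76,257)),S,b((161,230))))
print(ctrl.finish_job())"
```

```text
[0.52468498 0.03059186 0.02      ]
(array([0.53878546, 0.36497485, 0.16471158]), np.float64(0.0006216754686267591))
the job is handed in; nothing more can be done
None
```

I drew the holder out of the gap with the bent rod, put the rod back on its rack and handed the job in at about 19.5 s. I was given no verdict.

**Holder:** it stands upright on the open counter, its centre about 41 mm in front of the mouth (22 mm needed) and about 26 mm left of the gap's line. As it came out it slid off the leg and turned sideways. It therefore stopped about 20 mm short of where I aimed, but still fully out. The fingers stayed well above it throughout.

**Bent rod:** its bend was measured at (0.539, 0.365, 0.165) m, within 1 mm of its starting position, and it looks level in the side view. The gripper was open and about 120 mm above the rod, with no significant force reading.

**Disagreement:** from the images I measured the gap as 40 to 42 mm wide, against the stated 36 mm. I put this down to edge blur and calibration error, and steered the leg down the middle between the walls.

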